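# Shake the key out of the drop box

### The job

The machine key was posted in the locked key-drop box by mistake. The box already stands upside down on its lid: lift it, carry it to the wooden tray without losing the key on the way, and holding it low over the tray, tip and shake it until the key slips out through the slot in the lid into the tray. Then stand the box back, still upside down, where you took it from; do not drop the box, and leave the tray and the other tools where they are.

Things in the scene. Friction and masses are not known exactly. Their poses are not given: they have to be found in the camera images.
- drop_box: Locked grey steel box, 66 (x) x 132 (y) x 100 mm high, 0.45 kg, upside down: lid with blue rim underneath, four 4 mm rubber feet on top. Origin: centre of the lid's outer face, on the bench; z up as it stands. Its -x side is the front, with a round brass lock; hinges on the +x side. Walls 3.5 mm; inside 59 (x) x 125 (y) x 88 mm, empty but for the key.
- box_grip (a point): a good grip point on the box: on its centre line, 72 mm above the lid's outer face; axes as the box's. Grip from above across the two long sides, 66 mm apart along x; they are smooth from 50 to 96 mm above the lid's outer face.
- slot (a point): centre of the posting slot, in the outer face of the lid (underneath), at x = -21 mm in the box's frame; axes as the box's. The slot, 17 mm wide (x) and 87 mm long (y, middle of the lid), goes through the 4 mm lid right along the inside of the front (lock side, -x) wall; the lid is closed beyond its ends.
- key: Flat machine key, 80 x 26 x 7 mm, 40 g: yellow head 34 mm long at its -y end, thin steel blade at +y. Origin: mid-length, underside; seen in the box too. It starts flat on the lid inside the box, behind the slot and 10 to 20 mm too far to +y, so tipping the lock side down alone jams its blade tip at the slot's end; shake it into line. Friction about 0.35: stays put if carried level and calmly.
- tray: Shallow wooden parts tray lined with grey felt, 170 (x) x 220 (y) mm outside, 26 mm high, walls 4 mm, floor 4 mm, 0.8 kg, standing loose on the bench beside the box. Origin: centre of its underside.
- oil_can: brass oil can with a long thin spout, 74 mm wide and 186 mm high, standing behind the work; leave it alone. Origin: centre of its underside
- pliers: dark pliers, 188 mm long, lying behind the work at the left; leave them alone. Origin: centre of the underside
- nail_tin: rusty open tin, about 70 mm wide and 76 mm high, standing behind the work at the right; leave it alone. Origin: centre of its underside
Things that resemble listed ones, but are neither listed nor needed, are in the scene too. What is meant by the drop_box is not green, and is the larger of those in its own colour.

How it is judged:
On the way, in this order (a step that is already met when the one before it is completed fails the run):
1. the box is lifted at least 40 mm clear of the bench with the key still inside it (height (world z) of drop_box above 0.04 m and z of key in the frame of drop_box above 0 m and distance between key and drop_box below 0.1 m), for 0.2 s.
2. the key has come out of the slot and is in the tray while the box is still held up (height (world z) of drop_box above 0.03 m and contact force between the fingers and drop_box above 1 N and x of key in the frame of tray between -0.082 and 0.082 m and y of key in the frame of tray between -0.107 and 0.107 m and z of key in the frame of tray below 0.03 m and z of key in the frame of drop_box below -0.01 m), for 0.1 s.
At the end, for the whole second after the job is handed in: The key lies at rest inside the tray's walls; the box stands at rest, upside down as before (within 3 degrees), its origin within 50 mm of where it stood at the start (x of key in the frame of tray between -0.082 and 0.082 m and y of key in the frame of tray between -0.107 and 0.107 m and z of key in the frame of tray below 0.03 m and linear speed of each of key, drop_box below 0.02 m/s and distance of drop_box from where it was at the start of the episode below 0.05 m and angle between drop_box's own z axis and vertical below 0.05 rad); the robot touches nothing.
It fails at once if the key falls out with the box held high (key outside the box and over 0.2 m up) (z of key in the frame of drop_box below -0.01 m and height (world z) of key above 0.2 m).
It fails at once if the box is dropped (let go and falling at more than 0.4 m/s) (contact force between the fingers and drop_box below 0.1 N and linear speed of drop_box above 0.4 m/s).
It fails at once if the tray is moved more than 40 mm (distance of tray from where it was at the start of the episode above 0.04 m).
It fails at once if the oil can, the pliers or the nail tin is moved more than 40 mm (distance of any of oil_can, pliers, nail_tin from where it was at the start of the episode above 0.04 m).
It also fails if it takes over 51 s, if anything falls off the work surface, if the arm or the gripper's body presses on something with over 40 N, if the wrist force passes 120 N, or if a joint passes its speed limit or range.

### The arm

A 6-joint arm with a two-finger parallel gripper is mounted at the origin on a cart in front of the work surface, level with it; the furniture and walls round the work are solid. World frame = base frame: x ahead of the robot, y to its left, z up, the work surface at z = 0. Lengths are in m, angles in rad, forces in N, time in s.
With the tool pointing down it reaches from about 0.425 to 0.95 m from the base axis. Payload 3.5 kg.
Tool frame: the origin (TCP) lies midway between the tips of the shut fingers; the grasp point (between the pads) lies 19 mm behind it; z points along the fingers, y is the direction in which the jaws open and shut (so a half turn about z gives the same grasp; the last joint's range is limited). The gripper opens to 85 mm and grips with 20 to 120 N. Pads are 22 mm wide; open, the fingers measure 114 mm over their backs; the gripper's body (76 mm by 85 mm) begins 54 mm behind the grasp point. The pads swing forward as they close: fully open they stand 13 mm farther back than shut.
Start: joints at [-1.4, 0.286, 1.577, -0, 1.279, -0.15], TCP at [0.213, -0.641, 0.21] pointing down, gripper open.
Joint ranges: [-2.77, 2.77], [-0.9, 2.22], [0.21, 2.48], [-1.53, 4.67], [0.24, 2.81], [-2.84, 2.84]. Speed limits (rad/s): [2.79, 2.79, 3.14, 3.14, 3.14, 3.14].

### API

Orientations are given as a unit quaternion [x, y, z, w].
In Python, from plant import ctrl gives the robot as it stands.
- The arm moves only by the tool apply_moves, never from a script. Its argument "moves" is a list that holds one entry, the list of rows, each a list of 7 numbers: the shift along the tool's x, y, z in m, then the turn, a rotation vector about the tool's x, y, z in degrees, then the gripper's target within -1 to 1 (shut at 1, half-way at 0, fully open at -1). In form: [[[tx, ty, tz, ax, ay, az, hand], ...]]. A call has 1 to 12 rows; each row shifts and turns the pose as measured when the row begins, along the tool's axes as they then stand; what a row does not reach is not made up. A row lasts 1/10 s, in which the tool goes at most 50 mm and 8.59 degrees, less where a joint would pass 70% of its speed; a pose out of reach is approached as far as the arm can. A call with a gripper value outside its range is refused whole. The fingers move at their own pace and stop on an object; "force" is the grip in N (left out, the last holds). Time passes only in rows, so rows that do not move let the fingers close. It gives the time, the measured TCP pose, the force and the opening at its end, in the units of the state.
- ctrl.get_state(): the state, without advancing time (a new reading comes with each control period).
- ctrl.read_camera(name): name is "side" or "top"; returns the picture (400x640x3 uint8, red, green, blue); there is no depth.
- ctrl.get_calibration(name): a dict with "camera_matrix" (3x3 intrinsics, pixels), "cam_to_world" (4x4, takes a point from camera to world coordinates). Camera axes: x right, y up, looking along -z (the intrinsics and any distortion apply to the point x, -y, -z); pixel columns grow to the right and rows downward; lengths in m; the calibration is good to about 2 mm. A picture is of the moment at which its call begins. get_calibration takes no time and is no camera call.
- ctrl.sign_off(): hands the job in, once; it reports no verdict.
The state is a dict: "time": time; "qpos": joint angles; "dq": joint speeds; "joint_efforts": joint torques, N m; "eef_pos": TCP position; "tcp_rot": TCP orientation; "contact_force": force on the tool from outside, world axes, zero at the start; "wrist_torque": the same for the moment, N m; "opening": opening from 0.0 (shut) to 1.0 (fully open).
Only numpy, scipy, OpenCV 4.12 (cv2) and the standard library are available. Lean on these libraries where they do the work, as an engineer would, in place of code of your own. Each camera call takes 0.05 s, during which the arm holds its last target. There are 200 camera calls.

## Working session

There is one attempt and no reset: what is moved stays moved. The work goes in short steps, Python scripts to look and compute and a tool call to move; the robot and the scene stay as the last step left them, time stands still between calls to the robot, and variables do not carry over. Pictures are saved under pics/ and viewed, about 8 in all and at most 12, crops included, and the job is handed in when it is done.

Besides the shell and the picture viewer there is one more tool, called after "Call:" by a JSON object that holds its "api" and its "payload". apply_moves: Moves the arm, as the interface text tells. Its arguments: {"type":"object","properties":{"moves":{"type":"array","items":{"type":"array","items":{"type":"array","items":{"type":"number"}}}},"force":{"type":"number"}},"required":["moves"]}

```bash
mkdir -p pics
python3 - <<'E'
from plant import ctrl
import cv2
for n in("top","side"):
    cv2.imwrite(f"pics/{n}0.png",ctrl.read_camera(n)[:,:,::-1]); c=ctrl.get_calibration(n)
    print(n,c["camera_matrix"],c["cam_to_world"],[k for k in c])
s=ctrl.get_state(); print(s)
E
```

```text
top [[511.31777124   0.         321.84078477]
 [  0.         511.31777124 187.4554406 ]
 [  0.           0.           1.        ]] [[ 0.01718333  0.99088499 -0.13361011  0.37583106]
 [-0.99975882  0.01885544  0.01125957  0.01823306]
 [ 0.01367622  0.13338441  0.99097001  1.54571838]
 [ 0.          0.          0.          1.        ]] ['camera_matrix', 'cam_to_world']
side [[492.18277109   0.         320.64583713]
 [  0.         492.18277109 192.12605893]
 [  0.           0.           1.        ]] [[ 9.92133006e-01  5.93943323e-02 -1.10201684e-01  3.74676824e-01]
 [-1.25186852e-01  4.74862295e-01 -8.71110816e-01 -1.44530186e+00]
 [ 5.91579218e-04  8.78053594e-01  4.78561946e-01  8.48009910e-01]
 [ 0.00000000e+00  0.00000000e+00  0.00000000e+00  1.00000000e+00]] ['camera_matrix', 'cam_to_world']
{'time': 0.1, 'qpos': array([-1.40001643e+00,  2.87123757e-01,  1.57802452e+00, -4.71585658e-06,
        1.27863566e+00, -1.50018939e-01]), 'dq': array([-2.06328476e-03, -4.61421369e-04, -3.67779635e-03, -1.97010856e-04,
       -1.31264594e-03, -4.04897364e-05]), 'joint_efforts': array([ 6.10160641e-04, -4.07297730e+01, -2.93699670e+01, -1.77256488e-04,
        3.40000748e-03,  1.73835333e-07]), 'eef_pos': array([ 0.21274783, -0.63991468,  0.20845774]), 'tcp_rot': array([ 9.87162869e-01,  1.59713088e-01, -1.36302007e-05, -1.09555701e-03]), 'contact_force': array([ 0.41542537, -0.59394241,  0.62517244]), 'wrist_torque': array([ 0.00832135,  0.00205993, -0.00620299]), 'opening': 1.0017126058088877}
```

View pics/top0.png

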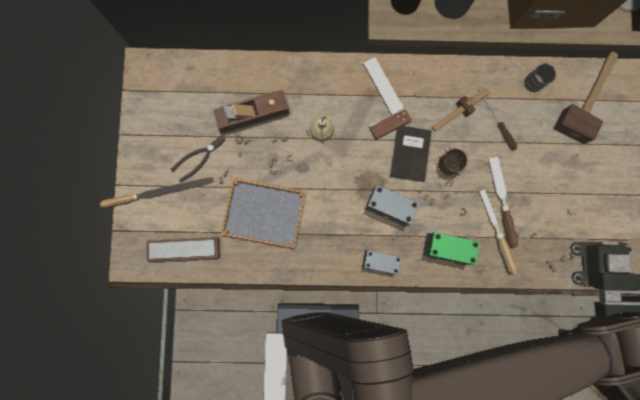

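View pics/side0.png

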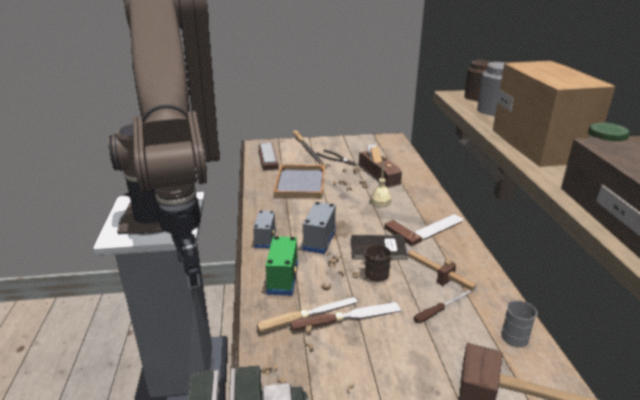

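Candidates in the top view are the larger grey box (392,206), a small grey box (382,262) and a green box (453,248). By the description it is the larger grey one. The tray is at (263,213). I'll check this in a close crop.

```bash
cat > h.py <<'E'
import numpy as np, cv2
from plant import ctrl
def ray(n,u,v,z):
    c=ctrl.get_calibration(n);K=c["camera_matrix"];T=c["cam_to_world"]
    d=T[:3,:3]@np.array([(u-K[0,2])/K[0,0],-(v-K[1,2])/K[1,1],-1]);o=T[:3,3]
    return o+d*(z-o[2])/d[2]
def proj(n,p):
    c=ctrl.get_calibration(n);K=c["camera_matrix"];T=c["cam_to_world"]
    q=T[:3,:3].T@(np.asarray(p)-T[:3,3]);return K[0,0]*q[0]/-q[2]+K[0,2],K[1,1]*-q[1]/-q[2]+K[1,2]
E
python3 - <<'E'
import cv2,numpy as np
t=cv2.imread("pics/top0.png");s=cv2.imread("pics/side0.png")
a=cv2.resize(t[180:236,355:430],None,fx=8,fy=8,interpolation=cv2.INTER_CUBIC)[:,:600]
b=cv2.resize(s[195:257,300:345],None,fx=7.2,fy=7.2,interpolation=cv2.INTER_CUBIC)
o=np.zeros((450,800,3),np.uint8);b=b[:448,:200*1]if 0 else cv2.resize(s[195:257,300:345],(200,276),interpolation=cv2.INTER_CUBIC)
o[:448,:600]=a;o[:276,600:]=b
cv2.imwrite("pics/crop0.png",o)
E
```

```text
(no output)
```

View pics/crop0.png

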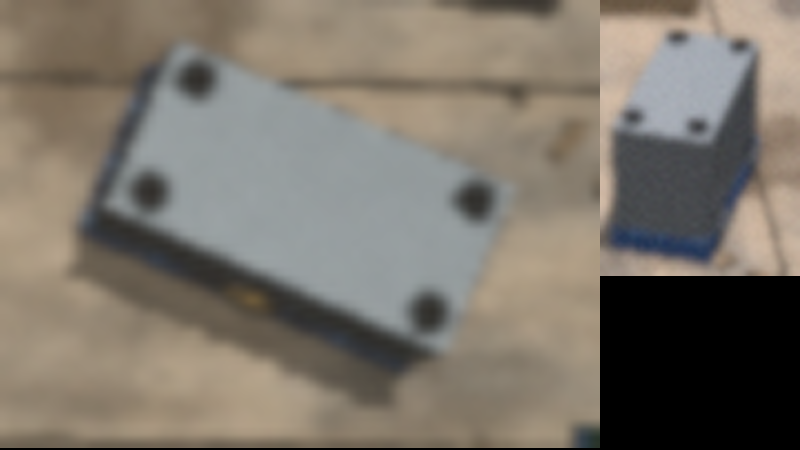

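The chosen box is grey, with the blue rim underneath and the brass lock at crop (250,297), on the near (-x) side. Its top corners are at crop (185,42), (512,190), (440,352) and (103,205).

Run:
```python
from h import *
def rep(name,px,z):
    P=np.array([ray("top",u,v,z) for u,v in px]);print(name,P.round(3).tolist(),P.mean(0).round(4))
    return P
c=[(185,42),(512,190),(440,352),(103,205)]
P=rep("box",[(355+(x+.5)/8-.5,180+(y+.5)/8-.5) for x,y in c],.096)
e=P[0]-P[1]+P[3]-P[2];print("y-axis yaw deg",np.degrees(np.arctan2(-e[0],e[1])),np.linalg.norm(e)/2,np.linalg.norm(P[0]-P[3]))
f=[(196,78),(475,200),(430,312),(150,191)]
F=rep("feet",[(355+(x+.5)/8-.5,180+(y+.5)/8-.5) for x,y in f],.1)
e=F[0]-F[1]+F[3]-F[2];print(np.degrees(np.arctan2(-e[0],e[1])))
T=rep("tray",[(234,181),(306,190),(296,246),(222,238)],.026)
e=T[0]-T[1]+T[3]-T[2];print("tray yaw",np.degrees(np.arctan2(-e[0],e[1])),np.linalg.norm(e)/2,np.linalg.norm(T[0]-T[3]))
print(proj("side",[*P.mean(0)[:2],.096]))
for n,p in dict(oil=(321,128),pl=(205,155)).items(): print(n,ray("top",*p,0))
from scipy.spatial.transform import Rotation as R
s=ctrl.get_state();print(R.from_quat(s["tcp_rot"]).as_matrix().round(3))
```

```text
box [[0.582, -0.158, 0.096], [0.531, -0.275, 0.096], [0.473, -0.249, 0.096], [0.523, -0.129, 0.096]] [ 0.527 -0.203  0.096]
y-axis yaw deg -23.138470313871153 0.12894941994642536 0.06599604978266109
feet [[0.569, -0.162, 0.1], [0.527, -0.261, 0.1], [0.486, -0.245, 0.1], [0.528, -0.145, 0.1]] [ 0.5273 -0.2033  0.1   ]
-22.671519757336956
tray [[0.595, 0.265, 0.026], [0.572, 0.048, 0.026], [0.405, 0.074, 0.026], [0.425, 0.293, 0.026]] [0.4992 0.17   0.026 ]
tray yaw -5.611893589809898 0.2186064359923067 0.17301775794382668
(np.float64(319.02362892784305), np.float64(212.8115375532579))
oil [0.77007281 0.00647061 0.        ]
pl [0.67784446 0.36072657 0.        ]
[[ 0.949  0.315 -0.   ]
 [ 0.315 -0.949  0.002]
 [ 0.    -0.002 -1.   ]]
```

```bash
cat >> h.py <<'E'
from scipy.spatial.transform import Rotation as R
from scipy.linalg import fractional_matrix_power as fmp
def pose(p,Rm):
    T=np.eye(4);T[:3,:3]=Rm;T[:3,3]=p;return T
def now():
    s=ctrl.get_state();return pose(s["eef_pos"],R.from_quat(s["tcp_rot"]).as_matrix())
# box axes -> tool axes: tool x=box y, tool y=box x, tool z=-box z
B2T=np.array([[0,1,0],[1,0,0],[0,0,-1.]])
def tgt(p,yaw=0,lockdown=0,ydown=0):
    Rb=R.from_euler("z",yaw,degrees=True)*R.from_euler("x",ydown,degrees=True)*R.from_euler("y",-lockdown,degrees=True)
    return pose(p,Rb.as_matrix()@B2T)
def plan(T1,n=None,T0=None,v=.045,w=7.5):
    T0=now() if T0 is None else T0
    D=np.linalg.inv(T0)@T1;a=np.degrees(R.from_matrix(D[:3,:3]).magnitude())
    n=n or int(max(np.ceil(np.linalg.norm(D[:3,3])/v),np.ceil(a/w),1))
    d=np.real(fmp(D,1/n));r=np.degrees(R.from_matrix(d[:3,:3]).as_rotvec())
    print(n,"rows",d[:3,3].round(4),r.round(2))
    T=T0
    print(" via",[(T0@np.linalg.matrix_power(d,k))[:3,3].round(3).tolist() for k in range(0,n+1,max(1,n//3))])
    return T1
E
python3 - <<'E'
from h import *
a=plan(tgt([.527,-.203,.16],-22.8))
E
```

```text
13 rows [ 0.0415 -0.0099  0.0038] [-0.01 -0.01 -3.76]
 via [[0.213, -0.64, 0.208], [0.348, -0.537, 0.194], [0.452, -0.402, 0.179], [0.517, -0.245, 0.164]]
```

Call:
{"api": "apply_moves", "payload": {"moves": [[[0.0415,-0.0099,0.0038,0,0,-3.76,-1],[0.0415,-0.0099,0.0038,0,0,-3.76,-1],[0.0415,-0.0099,0.0038,0,0,-3.76,-1],[0.0415,-0.0099,0.0038,0,0,-3.76,-1],[0.0415,-0.0099,0.0038,0,0,-3.76,-1],[0.0415,-0.0099,0.0038,0,0,-3.76,-1],[0.0415,-0.0099,0.0038,0,0,-3.76,-1],[0.0415,-0.0099,0.0038,0,0,-3.76,-1],[0.0415,-0.0099,0.0038,0,0,-3.76,-1],[0.0415,-0.0099,0.0038,0,0,-3.76,-1],[0.0415,-0.0099,0.0038,0,0,-3.76,-1],[0.0415,-0.0099,0.0038,0,0,-3.76,-1]]], "force": 80}}

```text
time: 1.3
eef_pos: [0.5178, -0.229, 0.1552]
tcp_rot: [0.845, 0.535, 0.0, -0.005]
contact_force: [0.5, 0.2, -1.0]
opening: 0.999
```

Run:
```python
from h import *
print(ctrl.get_state()["qpos"])
a=plan(tgt([.527,-.203,.14],-22.8))
plan(tgt([.527,-.203,.046],-22.8),5,T0=a)
```

```text
[-0.59753867  0.10482089  1.89080528  0.00441004  1.15520497 -0.15818033]
1 rows [ 0.0274 -0.0027  0.0154] [-0.48 -0.32 -2.48]
 via [[0.518, -0.229, 0.155], [0.527, -0.203, 0.14]]
5 rows [-0.      0.      0.0188] [0. 0. 0.]
 via [[0.527, -0.203, 0.14], [0.527, -0.203, 0.121], [0.527, -0.203, 0.102], [0.527, -0.203, 0.084], [0.527, -0.203, 0.065], [0.527, -0.203, 0.046]]
```

Call:
{"api": "apply_moves", "payload": {"moves": [[[0.0274,-0.0027,0.0154,-0.48,-0.32,-2.48,-1],[0,0,0,0,0,0,-1]]]}}

```text
time: 1.5
eef_pos: [0.5271, -0.1964, 0.138]
tcp_rot: [0.83, 0.557, -0.0, -0.002]
contact_force: [-0.1, -0.2, -0.6]
opening: 1.001
```

Run:
```python
from h import *
a=plan(tgt([.527,-.203,.046],-22.8),5)
t=ctrl.read_camera("top")[:,:,::-1][150:250,340:450];s=ctrl.read_camera("side")[:,:,::-1][150:260,270:370]
cv2.imwrite("pics/pre.png",np.hstack([cv2.resize(t,(400,400),interpolation=3),cv2.resize(s,(364,400),interpolation=3)]))
```

```text
5 rows [-0.0012  0.0005  0.0184] [-0.04 -0.02  0.1 ]
 via [[0.527, -0.196, 0.138], [0.527, -0.198, 0.12], [0.527, -0.199, 0.101], [0.527, -0.2, 0.083], [0.527, -0.202, 0.064], [0.527, -0.203, 0.046]]
```

View pics/pre.png

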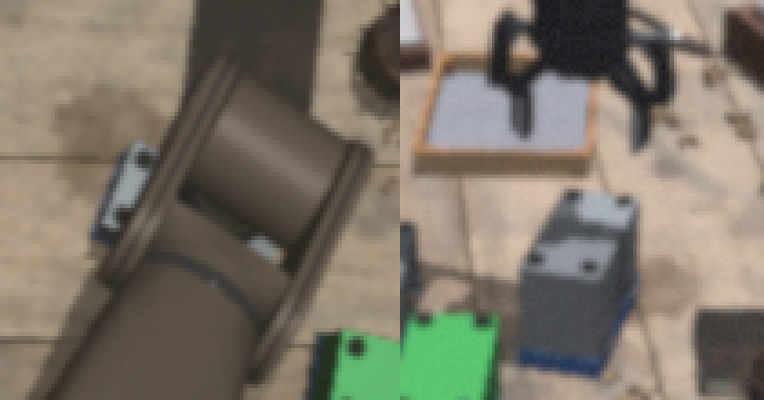

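The side crop shows the two fingertips (522,130) and (640,145) straddling the box, aligned with its long sides. I'm descending and gripping.

Call:
{"api": "apply_moves", "payload": {"moves": [[[-0.0012,0.0005,0.0184,0,0,0.1,-1],[-0.0012,0.0005,0.0184,0,0,0.1,-1],[-0.0012,0.0005,0.0184,0,0,0.1,-1],[-0.0012,0.0005,0.0184,0,0,0.1,-1],[-0.0012,0.0005,0.0184,0,0,0.1,-1],[0,0,0,0,0,0,-1]]]}}

```text
time: 2.2
eef_pos: [0.5302, -0.219, 0.0514]
tcp_rot: [0.838, 0.546, 0.002, 0.006]
contact_force: [-0.8, 0.5, -0.1]
opening: 1.0
```

Run:
```python
from h import *
s=ctrl.get_state();print(s["eef_pos"],s["dq"].round(3))
a=plan(tgt([.527,-.203,.046],-22.8),1)
```

```text
[ 0.53018715 -0.21902925  0.05142648] [-0.023 -0.023 -0.044 -0.003  0.009 -0.001]
1 rows [ 0.0134 -0.0094  0.0053] [ 0.71  0.25 -0.96]
 via [[0.53, -0.219, 0.051], [0.527, -0.203, 0.046]]
```

Call:
{"api": "apply_moves", "payload": {"moves": [[[0.0134,-0.0094,0.005,0.7,0.25,-1,-1],[0,0,0,0,0,0,-1]]]}}

```text
time: 2.4
eef_pos: [0.5273, -0.2047, 0.0475]
tcp_rot: [0.833, 0.553, 0.0, 0.001]
contact_force: [-0.1, 0.5, 0.5]
opening: 1.0
```

Run:
```python
from h import *
s=ctrl.get_state();print(s["eef_pos"],s["dq"].round(3))
a=plan(tgt([.527,-.203,.046],-22.8),1)
```

```text
[ 0.52731678 -0.20467371  0.04754117] [-0.036 -0.011 -0.055 -0.018 -0.02   0.001]
1 rows [ 0.0014 -0.0009  0.0015] [ 0.08  0.   -0.11]
 via [[0.527, -0.205, 0.048], [0.527, -0.203, 0.046]]
```

Well placed, so I'll close the gripper.

Call:
{"api": "apply_moves", "payload": {"moves": [[[0.0014,-0.0009,0.001,0,0,0,1],[0,0,0,0,0,0,1],[0,0,0,0,0,0,1],[0,0,0,0,0,0,1],[0,0,0,0,0,0,1],[0,0,0,0,0,0,1]]], "force": 80}}

```text
time: 3.0
eef_pos: [0.5275, -0.2027, 0.0485]
tcp_rot: [0.833, 0.553, 0.001, 0.002]
contact_force: [0.1, 0.6, -2.7]
opening: 0.755
```

Run:
```python
from h import *
s=ctrl.get_state();print(s["eef_pos"],s["dq"].round(3),s["contact_force"],s["opening"])
T=now();print((T[:3,:3]@B2T.T).round(4))
g=tgt([.527,-.203,.115],-22.8)
a=plan(g,5)
```

```text
[ 0.52747737 -0.20268322  0.04854641] [ 0.001 -0.001  0.001  0.     0.001  0.   ] [ 0.11633838  0.6081334  -2.66256291] 0.7546295506873593
[[ 9.216e-01  3.881e-01 -2.900e-03]
 [-3.881e-01  9.216e-01  2.100e-03]
 [ 3.500e-03 -8.000e-04  1.000e+00]]
5 rows [-0.0001 -0.     -0.0133] [ 0.04  0.01 -0.01]
 via [[0.527, -0.203, 0.049], [0.527, -0.203, 0.062], [0.527, -0.203, 0.075], [0.527, -0.203, 0.088], [0.527, -0.203, 0.102], [0.527, -0.203, 0.115]]
```

Call:
{"api": "apply_moves", "payload": {"moves": [[[0,0,-0.007,0,0,0,1],[0,0,-0.013,0,0,0,1],[0,0,-0.013,0,0,0,1],[0,0,-0.013,0,0,0,1],[0,0,-0.013,0,0,0,1],[0,0,-0.01,0,0,0,1],[0,0,-0.004,0,0,0,1],[0,0,0,0,0,0,1]]]}}

```text
time: 3.8
eef_pos: [0.5265, -0.202, 0.1277]
tcp_rot: [0.833, 0.553, 0.0, 0.001]
contact_force: [-0.3, 0.8, -5.6]
opening: 0.753
```

Run:
```python
from h import *
s=ctrl.get_state();print(s["eef_pos"],s["dq"].round(3),s["contact_force"],s["opening"])
T=now();print((T[:3,:3]@B2T.T).round(3)[2])
g=tgt([.47,.17,.13],-5)
a=plan(g,v=.02)
# tilted target: slot lower position
```

```text
[ 0.52648774 -0.20195169  0.12769506] [-0.001 -0.008 -0.001  0.001  0.002 -0.   ] [-0.26067196  0.76360472 -5.63141441] 0.7529798503689362
[ 0.002 -0.     1.   ]
19 rows [ 0.0183 -0.0078 -0.0001] [ 0.01  0.   -0.94]
 via [[0.526, -0.202, 0.128], [0.521, -0.083, 0.128], [0.504, 0.035, 0.129], [0.476, 0.151, 0.13]]
```

Call:
{"api": "apply_moves", "payload": {"moves": [[[0.008,-0.0035,0,0,0,-0.4,1],[0.013,-0.006,0,0,0,-0.7,1],[0.0183,-0.0078,0,0,0,-0.94,1],[0.0183,-0.0078,0,0,0,-0.94,1],[0.0183,-0.0078,0,0,0,-0.94,1],[0.0183,-0.0078,0,0,0,-0.94,1],[0.0183,-0.0078,0,0,0,-0.94,1],[0.0183,-0.0078,0,0,0,-0.94,1],[0.0183,-0.0078,0,0,0,-0.94,1],[0.0183,-0.0078,0,0,0,-0.94,1],[0.0183,-0.0078,0,0,0,-0.94,1],[0.0183,-0.0078,0,0,0,-0.94,1]]]}}

```text
time: 5.0
eef_pos: [0.4948, 0.039, 0.1189]
tcp_rot: [0.775, 0.632, -0.004, -0.009]
contact_force: [0.1, -0.4, -4.6]
opening: 0.757
```

```bash
cat >> h.py <<'E'
SLOT=np.array([-.021,0,-.0485])  # slot in box axes, from TCP
def tslot(ps,yaw,lock,yd):
    T=tgt([0,0,0],yaw,lock,yd);T[:3,3]=np.array(ps)-T[:3,:3]@B2T.T@SLOT if 0 else np.array(ps)-(T[:3,:3]@B2T)@SLOT
    return T
E
python3 - <<'E'
from h import *
T=now();print(T[:3,3].round(3),(T[:3,:3]@B2T).round(3)[2],ctrl.get_state()["dq"].round(3))
g=plan(tslot([.485,.18,.082],-5,0,0),v=.02)
h=plan(tslot([.485,.185,.08],-5,35,0),T0=g)
h=plan(tslot([.485,.185,.08],-5,40,25),T0=h)
E
```

```text
[0.495 0.039 0.119] [-0.018  0.005  1.   ] [ 0.416 -0.069  0.08   0.014  0.003  0.222]
8 rows [ 0.0174 -0.0013 -0.0014] [-0.13 -0.05 -0.82]
 via [[0.495, 0.039, 0.119], [0.499, 0.074, 0.122], [0.502, 0.108, 0.125], [0.505, 0.143, 0.128], [0.506, 0.178, 0.131]]
5 rows [ 0.001  -0.0063 -0.0018] [-7.  0. -0.]
 via [[0.506, 0.178, 0.13], [0.5, 0.18, 0.132], [0.493, 0.181, 0.133], [0.487, 0.183, 0.134], [0.481, 0.184, 0.133], [0.474, 0.186, 0.132]]
4 rows [-0.0056 -0.0012 -0.0002] [-1.23  4.96  3.81]
 via [[0.474, 0.186, 0.132], [0.473, 0.18, 0.131], [0.471, 0.175, 0.13], [0.47, 0.17, 0.128], [0.468, 0.165, 0.126]]
```

Call:
{"api": "apply_moves", "payload": {"moves": [[[0.0174,-0.0013,-0.002,-0.13,0,-0.8,1],[0.0174,-0.0013,-0.002,-0.13,0,-0.8,1],[0.0174,-0.0013,-0.002,-0.13,0,-0.8,1],[0.0174,-0.0013,-0.002,-0.13,0,-0.8,1],[0.0174,-0.0013,-0.002,-0.13,0,-0.8,1],[0.0174,-0.0013,-0.002,-0.13,0,-0.8,1],[0.0174,-0.0013,-0.002,-0.13,0,-0.8,1],[0.008,-0.0013,-0.002,0,0,-0.4,1],[0,0,0,0,0,0,1]]]}}

```text
time: 5.9
eef_pos: [0.4906, 0.185, 0.1282]
tcp_rot: [0.734, 0.679, -0.004, -0.01]
contact_force: [0.0, 0.2, -5.3]
opening: 0.755
```

Run:
```python
from h import *
T=now();print(T[:3,3].round(3),(T[:3,:3]@B2T).round(3)[2],ctrl.get_state()["qpos"].round(3))
h=plan(tslot([.485,.185,.08],-5,35,0))
s=ctrl.read_camera("side")[:,:,::-1][120:260,230:400];t=ctrl.read_camera("top")[:,:,::-1][150:270,200:340]
cv2.imwrite("pics/c1.png",np.hstack([cv2.resize(t,(400,343),interpolation=3),cv2.resize(s,(400,343),interpolation=3)]))
```

```text
[0.491 0.185 0.128] [-0.02   0.008  1.   ] [0.16  0.047 2.006 0.014 1.106 0.232]
5 rows [-0.0001 -0.003  -0.0015] [-7.23 -0.12  0.08]
 via [[0.491, 0.185, 0.128], [0.488, 0.185, 0.13], [0.484, 0.185, 0.131], [0.481, 0.186, 0.132], [0.478, 0.186, 0.132], [0.474, 0.186, 0.132]]
```

View pics/c1.png

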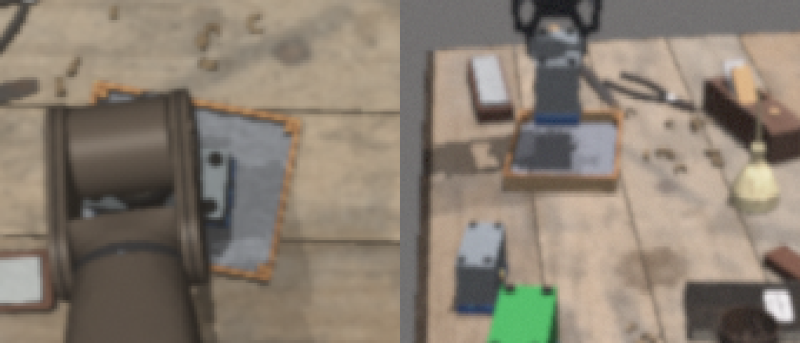

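The box is held level over the tray, at side crop (557,95) with the tray at (563,150). I'm tipping the lock side down.

Call:
{"api": "apply_moves", "payload": {"moves": [[[0,-0.003,-0.0015,-7.2,0,0,1],[0,-0.003,-0.0015,-7.2,0,0,1],[0,-0.003,-0.0015,-7.2,0,0,1],[0,-0.003,-0.0015,-7.2,0,0,1],[0,-0.003,-0.0015,-7.2,0,0,1],[0,0,0,0,0,0,1],[0,0,0,0,0,0,1],[0,0,0,0,0,0,1]]]}}

```text
time: 6.8
eef_pos: [0.471, 0.177, 0.1265]
tcp_rot: [0.705, 0.642, 0.203, 0.222]
contact_force: [-0.1, -0.5, -4.6]
opening: 0.755
```

Run:
```python
from h import *
T=now();print(T[:3,3].round(3),(T[:3,:3]@B2T).round(3)[2],ctrl.get_state()["qpos"].round(3), "slot",(T[:3,3]+(T[:3,:3]@B2T)@SLOT).round(3),ctrl.get_state()["contact_force"])
h=plan(tslot([.485,.185,.085],-5,40,27))
```

```text
[0.471 0.177 0.127] [0.574 0.    0.819] [ 0.267 -0.276  2.4   -0.453  0.48   0.707] slot [0.482 0.176 0.075] [-0.06555183 -0.45355444 -4.63604944]
4 rows [-0.0033  0.0006 -0.0015] [-1.21  5.4   4.05]
 via [[0.471, 0.177, 0.127], [0.47, 0.174, 0.128], [0.47, 0.17, 0.129], [0.469, 0.167, 0.13], [0.468, 0.163, 0.13]]
```

Run:
```python
from h import *
h=plan(tslot([.505,.19,.088],-5,38,0),3)
h=plan(tslot([.505,.19,.088],-5,38,27),T0=h)
```

```text
3 rows [0.0053 0.0077 0.0004] [-1.    0.06 -0.09]
 via [[0.471, 0.177, 0.127], [0.478, 0.182, 0.131], [0.485, 0.186, 0.135], [0.492, 0.191, 0.139]]
4 rows [-0.006  -0.0002  0.0003] [0.   5.32 4.16]
 via [[0.492, 0.191, 0.139], [0.491, 0.185, 0.139], [0.491, 0.179, 0.138], [0.49, 0.174, 0.136], [0.49, 0.168, 0.134]]
```

Call:
{"api": "apply_moves", "payload": {"moves": [[[0.0053,0.0077,0.0004,-1,0,0,1],[0.0053,0.0077,0.0004,-1,0,0,1],[0.0053,0.0077,0.0004,-1,0,0,1],[-0.006,0,0,0,5.3,4.2,1],[-0.006,0,0,0,5.3,4.2,1],[-0.006,0,0,0,5.3,4.2,1],[-0.006,0,0,0,5.3,4.2,1],[0,0,0,0,0,0,1],[0,0,0,0,0,0,1],[0,0,0,0,0,0,1]]]}}

```text
time: 7.8
eef_pos: [0.4992, 0.1748, 0.1421]
tcp_rot: [0.728, 0.596, 0.309, 0.138]
contact_force: [-0.5, 0.1, -6.7]
opening: 0.749
```

Run:
```python
from h import *
T=now();print(T[:3,3].round(3),(T[:3,:3]@B2T).round(3)[2],ctrl.get_state()["qpos"].round(3), "slot",(T[:3,3]+(T[:3,:3]@B2T)@SLOT).round(3),ctrl.get_state()["contact_force"])
s=ctrl.read_camera("side")[:,:,::-1][150:210,250:350];t=ctrl.read_camera("top")[:,:,::-1][160:260,210:320]
cv2.imwrite("pics/c2.png",np.hstack([cv2.resize(t,(330,300),interpolation=3),cv2.resize(s,(470,300),interpolation=3)]))
```

```text
[0.499 0.175 0.142] [0.569 0.285 0.772] [ 0.084 -0.32   2.426  0.323  0.372  0.022] slot [0.512 0.188 0.093] [-0.5028918   0.06639137 -6.74075757]
```

View pics/c2.png

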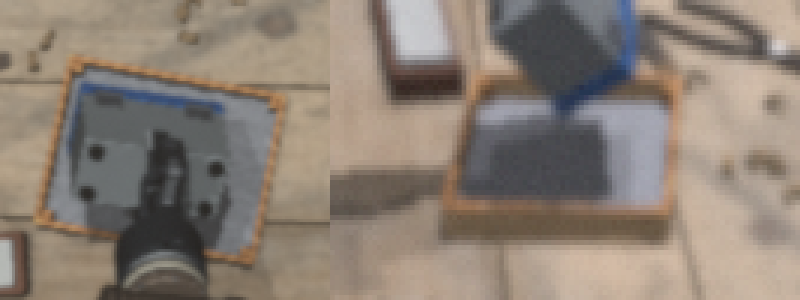

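No key has shown yet: the tray felt is clear at side crop (600,150). I'm shaking along the box's y axis while it is tilted.

Call:
{"api": "apply_moves", "payload": {"moves": [[[0.015,0,0,0,0,0,1],[-0.015,0,0,0,0,0,1],[0.015,0,0,0,0,0,1],[-0.015,0,0,0,0,0,1],[0.015,0,0,0,0,0,1],[-0.015,0,0,0,0,0,1],[0.015,0,0,0,0,0,1],[-0.015,0,0,0,0,0,1],[0,0,0,0,0,0,1],[0,0,0,0,0,0,1]]]}}

```text
time: 8.9
eef_pos: [0.5001, 0.1811, 0.1453]
tcp_rot: [0.723, 0.602, 0.309, 0.139]
contact_force: [0.2, 0.7, -4.7]
opening: 0.754
```

```bash
cat > look.py <<'E'
import sys
from h import *
T=now();s0=ctrl.get_state();print(T[:3,3].round(3),(T[:3,:3]@B2T).round(3)[2],s0["qpos"].round(3), "slot",(T[:3,3]+(T[:3,:3]@B2T)@SLOT).round(3),s0["contact_force"].round(2))
s=ctrl.read_camera("side")[:,:,::-1];t=ctrl.read_camera("top")[:,:,::-1]
for n,i in(("side",s),("top",t)):
    j=i[150:200,260:340] if n=="side" else i[175:252,215:310]
    h=cv2.cvtColor(np.ascontiguousarray(j),cv2.COLOR_BGR2HSV);m=(h[...,0]>18)&(h[...,0]<36)&(h[...,1]>120)&(h[...,2]>80)
    print(n,"yellow px",m.sum(),np.argwhere(m).mean(0).round(1) if m.any() else "")
cv2.imwrite(f"pics/{sys.argv[1]}.png",np.hstack([cv2.resize(t[160:260,210:320],(330,300),interpolation=3),cv2.resize(s[150:210,250:350],(470,300),interpolation=3)]))
E
python3 look.py c3
```

```text
[0.5   0.181 0.145] [0.572 0.28  0.771] [ 0.099 -0.317  2.418  0.305  0.373  0.036] slot [0.513 0.194 0.096] [ 0.16  0.68 -4.66]
side yellow px 25 [31.2 43.7]
top yellow px 0
```

View pics/c3.png

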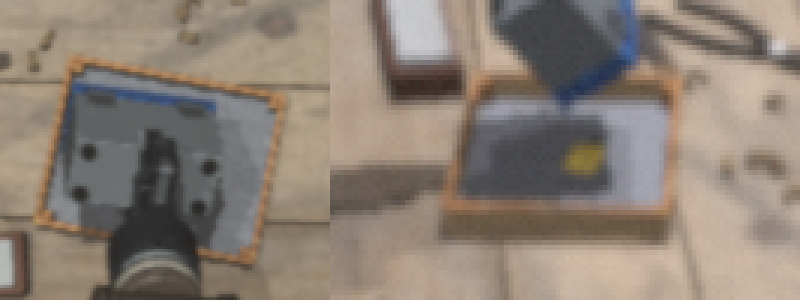

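The yellow head lies on the tray felt at side crop (585,157). I'm levelling the box, lifting slightly, then checking.

Run:
```python
from h import *
print(ray("side",304,181,.01),ray("side",304,181,.06))
h=plan(tgt([.49,.17,.16],-5))
plan(tgt([.527,-.203,.14],-22.8),v=.036,T0=h)
```

```text
[0.51714824 0.17338055 0.01      ] [0.50864766 0.0768016  0.06      ]
6 rows [-0.0016 -0.0003 -0.0032] [ 6.05 -2.61 -0.87]
 via [[0.5, 0.181, 0.145], [0.495, 0.177, 0.149], [0.492, 0.173, 0.154], [0.49, 0.17, 0.16]]
11 rows [-0.0324  0.011   0.0018] [0.   0.   1.62]
 via [[0.49, 0.17, 0.16], [0.512, 0.07, 0.155], [0.525, -0.032, 0.149], [0.529, -0.135, 0.144]]
```

Call:
{"api": "apply_moves", "payload": {"moves": [[[-0.0016,0,-0.0032,6,-2.6,-0.9,1],[-0.0016,0,-0.0032,6,-2.6,-0.9,1],[-0.0016,0,-0.0032,6,-2.6,-0.9,1],[-0.0016,0,-0.0032,6,-2.6,-0.9,1],[-0.0016,0,-0.0032,6,-2.6,-0.9,1],[-0.0016,0,-0.0032,6,-2.6,-0.9,1],[0,0,0,0,0,0,1]]]}}

```text
time: 9.7
eef_pos: [0.4942, 0.171, 0.1614]
tcp_rot: [0.736, 0.677, -0.006, 0.001]
contact_force: [0.1, 0.2, -5.2]
opening: 0.752
```

```bash
python3 look.py c4
python3 - <<'E'
from h import *
plan(tgt([.527,-.203,.14],-22.8),12)
E
```

```text
[0.494 0.171 0.161] [-0.007 -0.01   1.   ] [ 0.144  0.002  1.986 -0.01   1.162  0.231] slot [0.473 0.172 0.113] [ 0.08  0.21 -5.21]
side yellow px 21 [31.4 43.6]
top yellow px 0 
12 rows [-0.0298  0.01    0.0018] [-0.03  0.05  1.5 ]
 via [[0.491, 0.171, 0.16], [0.516, 0.048, 0.154], [0.528, -0.077, 0.147], [0.527, -0.203, 0.14]]
```

View pics/c4.png

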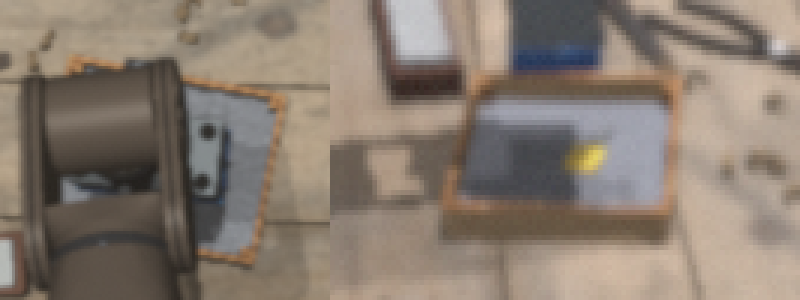

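With the box lifted away, the key lies in the tray at side crop (587,157), with its blade to the upper right. I'm carrying the box back.

Call:
{"api": "apply_moves", "payload": {"moves": [[[-0.015,0.005,0.001,0,0,0.8,1],[-0.0298,0.01,0.001,0,0,1.5,1],[-0.0298,0.01,0.001,0,0,1.5,1],[-0.0298,0.01,0.001,0,0,1.5,1],[-0.0298,0.01,0.001,0,0,1.5,1],[-0.0298,0.01,0.001,0,0,1.5,1],[-0.0298,0.01,0.001,0,0,1.5,1],[-0.0298,0.01,0.001,0,0,1.5,1],[-0.0298,0.01,0.001,0,0,1.5,1],[-0.0298,0.01,0.001,0,0,1.5,1],[-0.0298,0.01,0.001,0,0,1.5,1],[-0.015,0.005,0,0,0,1,1]]]}}

```text
time: 11.0
eef_pos: [0.5183, -0.1781, 0.1461]
tcp_rot: [0.83, 0.558, 0.004, 0.008]
contact_force: [-0.5, 0.7, -5.0]
opening: 0.755
```

Run:
```python
from h import *
print(ctrl.get_state()["dq"].round(2))
plan(tgt([.527,-.203,.1],-22.8),2)
```

```text
[-0.26  0.07 -0.06  0.04  0.01 -0.09]
2 rows [-0.0098  0.0085  0.0232] [0.53 0.09 0.34]
 via [[0.518, -0.178, 0.146], [0.523, -0.191, 0.123], [0.527, -0.203, 0.1]]
```

Call:
{"api": "apply_moves", "payload": {"moves": [[[-0.009,0.0085,0.023,0.5,0.1,0.3,1],[-0.009,0.0085,0.023,0.5,0.1,0.3,1],[0,0,0,0,0,0,1]]]}}

```text
time: 11.3
eef_pos: [0.527, -0.2034, 0.1003]
tcp_rot: [0.834, 0.552, 0.002, 0.003]
contact_force: [-0.5, 0.8, -4.8]
opening: 0.754
```

Run:
```python
from h import *
T=now();print(T[:3,3],(T[:3,:3]@B2T).round(4)[2])
plan(tgt([.527,-.203,.065],-22.8),3)
```

```text
[ 0.52698848 -0.20336912  0.10030867] [0.0075 0.001  1.    ]
3 rows [ 0.0001 -0.0001  0.0118] [ 0.14 -0.02 -0.08]
 via [[0.527, -0.203, 0.1], [0.527, -0.203, 0.089], [0.527, -0.203, 0.077], [0.527, -0.203, 0.065]]
```

Call:
{"api": "apply_moves", "payload": {"moves": [[[0,0,0.012,0.15,0,0,1],[0,0,0.012,0.15,0,0,1],[0,0,0.008,0.1,0,0,1],[0,0,0.005,0,0,0,1],[0,0,0,0,0,0,1]]]}}

```text
time: 11.8
eef_pos: [0.5269, -0.2001, 0.0618]
tcp_rot: [0.833, 0.553, 0.002, 0.0]
contact_force: [-0.5, 0.8, -5.6]
opening: 0.751
```

Run:
```python
from h import *
T=now();print(T[:3,3],(T[:3,:3]@B2T).round(4)[2])
plan(tgt([.527,-.203,.051],-22.8),3)
```

```text
[ 0.52692999 -0.20013052  0.06184533] [0.0025 0.0022 1.    ]
3 rows [-0.0009  0.0004  0.0036] [ 0.05 -0.04 -0.04]
 via [[0.527, -0.2, 0.062], [0.527, -0.201, 0.058], [0.527, -0.202, 0.055], [0.527, -0.203, 0.051]]
```

Call:
{"api": "apply_moves", "payload": {"moves": [[[-0.001,0,0.004,0,0,0,1],[-0.001,0,0.004,0,0,0,1],[-0.001,0,0.003,0,0,0,1],[0,0,0.002,0,0,0,1],[0,0,0.001,0,0,0,1],[0,0,0,0,0,0,1]]]}}

```text
time: 12.4
eef_pos: [0.5272, -0.2035, 0.0487]
tcp_rot: [0.833, 0.553, 0.002, 0.002]
contact_force: [-0.9, 0.2, -4.3]
opening: 0.75
```

Call:
{"api": "apply_moves", "payload": {"moves": [[[0,0,0.0015,0,0,0,1],[0,0,0,0,0,0,1]]]}}

```text
time: 12.6
eef_pos: [0.5278, -0.2036, 0.0489]
tcp_rot: [0.833, 0.553, 0.003, 0.002]
contact_force: [0.0, -0.1, -5.0]
opening: 0.754
```

Call:
{"api": "apply_moves", "payload": {"moves": [[[0,0,0.002,0,0,0,1],[0,0,0.001,0,0,0,1],[0,0,0,0,0,0,1]]]}}

```text
time: 12.9
eef_pos: [0.5282, -0.2037, 0.0486]
tcp_rot: [0.833, 0.553, 0.002, 0.002]
contact_force: [-1.4, 0.2, -2.9]
opening: 0.752
```

Call:
{"api": "apply_moves", "payload": {"moves": [[[0,0,0.002,0,0,0,1],[0,0,0.002,0,0,0,1],[0,0,0,0,0,0,1]]]}}

```text
time: 13.2
eef_pos: [0.5288, -0.2041, 0.0487]
tcp_rot: [0.833, 0.553, 0.002, 0.001]
contact_force: [0.3, -1.2, -5.5]
opening: 0.755
```

Call:
{"api": "apply_moves", "payload": {"moves": [[[0,0,0.005,0,0,0,1],[0,0,0,0,0,0,1]]]}}

```text
time: 13.4
eef_pos: [0.5303, -0.2047, 0.0496]
tcp_rot: [0.833, 0.553, 0.002, 0.002]
contact_force: [0.1, 0.0, -5.4]
opening: 0.753
```

```bash
python3 - <<'E'
from h import *
for i in range(4):
    ctrl.read_camera("side");s=ctrl.get_state();print(s["eef_pos"].round(4),s["contact_force"].round(1),s["dq"].round(3),(now()[:3,:3]@B2T).round(4)[2])
E
python3 look.py c5 >/dev/null
python3 - <<'E'
import sys;sys.path.insert(0,".")
from h import *
s=ctrl.read_camera("side")[:,:,::-1][195:260,280:360]
cv2.imwrite("pics/c6.png",cv2.resize(s,None,fx=8,fy=8,interpolation=3))
E
```

```text
[ 0.5305 -0.2049  0.0494] [ 1.4 -0.3 -4.1] [-0.001  0.02   0.016  0.001 -0.04   0.001] [0.0057 0.0017 1.    ]
[ 0.5302 -0.2046  0.0485] [3.2 2.2 5.3] [ 0.006  0.004 -0.002 -0.003 -0.015 -0.003] [0.005  0.0021 1.    ]
[ 0.5302 -0.2046  0.0485] [ 0.5 -0.2  0.2] [-0.002  0.003 -0.004 -0.     0.005  0.003] [0.0048 0.0021 1.    ]
[ 0.5302 -0.2046  0.0485] [0.  1.3 0.1] [-0.001  0.003 -0.001 -0.     0.005  0.   ] [0.0046 0.0021 1.    ]
```

View pics/c6.png

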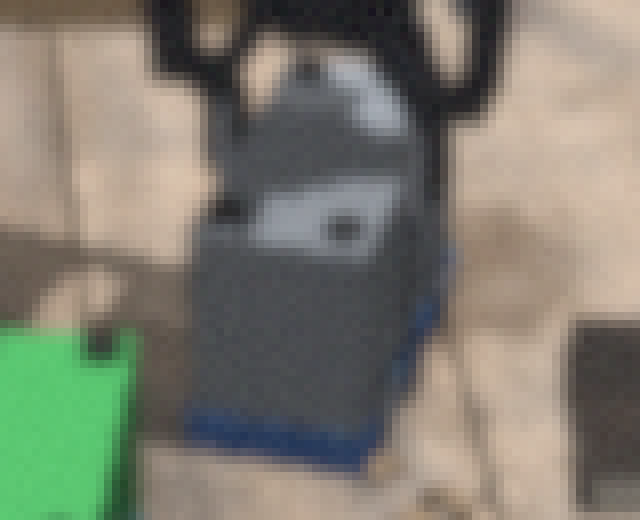

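The box stands on the bench with its blue rim at (280,440). The force is near zero at z = 0.0485, so I'm releasing.

Call:
{"api": "apply_moves", "payload": {"moves": [[[0,0,0,0,0,0,-1],[0,0,0,0,0,0,-1],[0,0,0,0,0,0,-1],[0,0,0,0,0,0,-1],[0,0,0,0,0,0,-1],[0,0,0,0,0,0,-1]]]}}

```text
time: 14.35
eef_pos: [0.5291, -0.2046, 0.0474]
tcp_rot: [0.834, 0.553, 0.001, 0.0]
contact_force: [0.5, -0.1, -0.3]
opening: 1.004
```

Run:
```python
from h import *
T=now();print(T[:3,3],(T[:3,:3]@B2T).round(4)[2])
plan(tgt([.527,-.203,.2],-22.8),6)
```

```text
[ 0.52907625 -0.20462334  0.04736833] [0.0014 0.0017 1.    ]
6 rows [ 0.0001 -0.0004 -0.0254] [ 0.01 -0.02 -0.02]
 via [[0.529, -0.205, 0.047], [0.528, -0.204, 0.098], [0.528, -0.204, 0.149], [0.527, -0.203, 0.2]]
```

Straight up at first in small steps, since drift appeared on the descent. Then I'll swing clear for the final look.

Call:
{"api": "apply_moves", "payload": {"moves": [[[0,0,-0.01,0,0,0,-1],[0,0,-0.015,0,0,0,-1],[0,0,-0.02,0,0,0,-1],[0,0,0,0,0,0,-1]]]}}

```text
time: 14.75
eef_pos: [0.5294, -0.2049, 0.0965]
tcp_rot: [0.833, 0.553, 0.001, 0.001]
contact_force: [0.6, -0.4, 0.5]
opening: 1.0
```

Call:
{"api": "apply_moves", "payload": {"moves": [[[0,0,-0.02,0,0,0,-1],[0,0,-0.03,0,0,0,-1],[0,0,-0.04,0,0,0,-1],[-0.03,0,-0.01,0,0,0,-1],[-0.04,0,0,0,0,3,-1],[-0.04,0,0,0,0,3,-1],[-0.04,0.01,0,0,0,3,-1],[-0.04,0.01,0,0,0,3,-1],[-0.04,0.01,0,0,0,3,-1],[-0.04,0.01,0,0,0,3,-1],[0,0,0,0,0,0,-1],[0,0,0,0,0,0,-1]]]}}

```text
time: 15.95
eef_pos: [0.4254, -0.4693, 0.2042]
tcp_rot: [0.912, 0.411, 0.003, 0.004]
contact_force: [0.6, -0.5, -0.5]
opening: 0.996
```

Run:
```python
from h import *
t=ctrl.read_camera("top")[:,:,::-1]
cv2.imwrite("pics/f.png",cv2.resize(t[100:260,180:460],(798,456),interpolation=3));print(ctrl.get_state()["eef_pos"])
```

```text
[ 0.42542905 -0.46915322  0.20420082]
```

View pics/f.png

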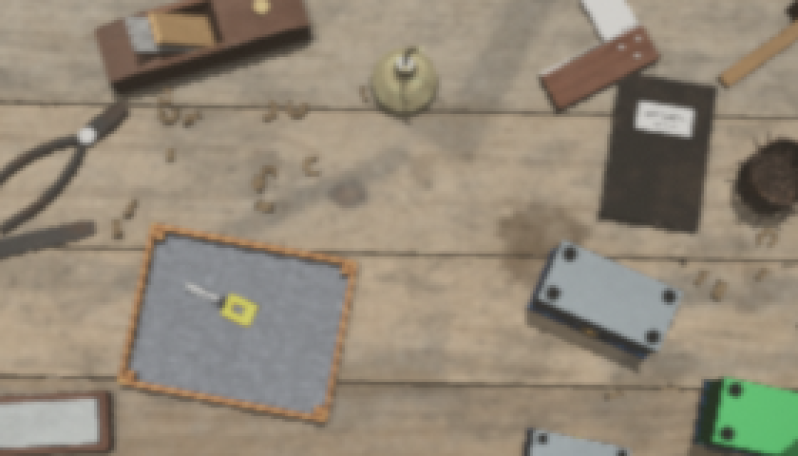

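The key lies flat in the tray at (225,300). The box stands upside down on its old spot at (607,300), and the tray and tools are unmoved. I'm handing in.

```bash
python3 -c "
from plant import ctrl
print(ctrl.sign_off())"
```

```text
the job is handed in; nothing more can be done
None
```

I gripped the larger grey box and carried it level to the tray. There I tipped it lock side down, with its -y end lower, and shook it along its length until the key slid out. I then stood the box back upside down and moved the arm clear, and handed in at about 16 s of the 51 s allowed.

- **Final picture:** The key lies flat well inside the tray. The box stands where it was; the release position was within about 3 mm of the grasp position. The tray, oil can, pliers and nail tin look unmoved. I did not measure the positions of the tray and tools again.
- **Odd reading at set-down:** The force and height readings disagreed by about 1 mm and a few newtons, and the box had probably not fully settled. I released only once the force read about zero at the original height of 0.0485 m, with the tool within 0.3° of upright.

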